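Set and lock the bench magnifier's focus

TASK

On the stand magnifier, turn the lens barrel by its upright post until the post lines up with the fixed pointer bar on the housing. Then, holding the barrel still at that mark, turn the knurled lock ring clockwise by its own post until it is fully tight at its stop, and let go with the barrel still on the mark. The posts are slim, so be gentle with them, and leave the other things on the bench where they are.

Things in the scene. Friction and masses are not known exactly. Their poses are not given: they have to be found in the camera images.
- magnifier: Steel stand magnifier fixed on the bench: round foot, three pillars, round housing plate (100 mm across, top at 60 mm). Origin: centre of the foot's underside, on the barrel's vertical turning axis; z up. Its x axis runs out along the pointer bar, the mark: a fixed bar 5 mm wide, sticking radially out of the plate at radius 46 to 70 mm, top at 61 mm.
- barrel: Lens barrel, 46 mm across, glass top 99 mm above the bench, turning about the magnifier's vertical axis; origin as the magnifier's, x axis towards its post. It starts 0.28 to 0.62 rad clockwise (from above) of the pointer. Turning it takes about 4.4 N at its post; it carries the ring along and stays where it is left.
- barrel_post (a point): Point on the centre line of the barrel's post, 115 mm above the bench. Round upright post, 8 mm in diameter, 45 mm from the axis, on a short arm from the barrel's upper part; free from 95 mm up, top at 138 mm (the taller post). On the mark when this point is straight above the line of the pointer bar. A squeeze over 25 N bends it.
- lock_ring: Knurled lock ring, 72 mm across, 72 to 85 mm above the bench, round the barrel and threaded on it; origin as the magnifier's. Turning it clockwise on the barrel, towards the barrel's post, takes about 8 N at its post: more than the barrel's own friction, so it drags the barrel along unless the barrel's post is held. It stays where it is left.
- ring_post (a point): Point on the centre line of the ring's post, 115 mm above the bench. Round upright post, 8 mm in diameter, 45 mm from the axis, on a low arm from the ring's rim, top at 130 mm (the shorter post). It starts 44 to 56 mm anticlockwise of the barrel's post. Fully tight is a hard stop, post centres about 25.8 mm apart. A squeeze over 25 N bends it.
- dish: Terracotta dish, 84 mm across and 40 mm high, origin under its centre; leave it alone.
- file: Flat steel file with a wooden handle, 205 mm long along its x axis, 16 mm high, lying on the bench, origin under it; leave it alone.
- mandrel_block: Small wooden ring stand, a tapering upright on a round foot 52 mm across, 75 mm high, origin under its centre; leave it alone.

How it is judged:
By the outcome, as a careful person would: the job done as asked, in the order asked, and still so for the second after the job is handed in, with the robot touching nothing.
It also fails if it takes over 64 s, if anything falls off the work surface, if the arm or the gripper's body presses on something with over 40 N, if the wrist force passes 120 N, or if a joint passes its speed limit or range.

ROBOT

A 6-joint arm with a two-finger parallel gripper is mounted at the origin on the work surface. World frame = base frame: x ahead of the robot, y to its left, z up, the work surface at z = 0. Lengths are in m, angles in rad, forces in N, time in s.
With the tool pointing down it reaches from about 0.375 to 0.975 m from the base axis. Payload 3.8 kg.
Tool frame: the origin (TCP) lies on the centre line of the jaws, within the pads' length; the fingertips stand 8 mm ahead of it and the grasp point (between the pads) lies 11 mm behind it; z points along the fingers, y is the direction in which the jaws open and shut (so a half turn about z gives the same grasp; the last joint's range is limited). The gripper opens to 85 mm and grips with 20 to 120 N. Pads are 22 mm wide; open, the fingers measure 114 mm over their backs; the gripper's body (76 mm by 85 mm) begins 54 mm behind the grasp point. The pads swing forward as they close: fully open they stand 13 mm farther back than shut.
Start: joints at [-1.338, 0.264, 1.604, -0, 1.274, -0.037], TCP at [0.18, -0.651, 0.239] pointing down, gripper open.
Joint ranges: [-2.63, 2.63], [-0.94, 2.18], [0.31, 2.57], [-1.31, 4.45], [0, 2.66], [-2.55, 2.55]. Speed limits (rad/s): [2.57, 2.57, 3.14, 3.14, 3.14, 3.14].

INTERFACE

Orientations are given as a rotation vector (axis times angle).
In Python, from workcell import * gives the robot as it stands.
- The arm moves only by the tool play_rows, never from a script. Its arguments are lists of equal length, an entry for each row: "slide": the shift along the tool's x, y, z in cm, a list of three; "delta_rot": the turn, a rotation vector about the tool's x, y, z in rad, a list of three. In form: {"slide": [[x, y, z], ...], "delta_rot": [[wx, wy, wz], ...]}. A call has 1 to 12 rows; each row is the pose to reach, as a shift and turn from the pose measured when the call began, along the tool's axes at that moment; what a row does not reach only later rows make up. A row lasts 1/12 s, in which the tool goes at most 41.7 mm and 7.16 degrees, less where a joint would pass 70% of its speed; a pose out of reach is approached as far as the arm can. A call with a gripper value outside its range is refused whole. "hand" is the opening, from 0 (shut) to 1 (fully open), set as the call begins (left out, the last holds). The fingers move at their own pace and stop on an object; "force" is the grip in N (left out, the last holds). Time passes only in rows, so rows that repeat a pose let the fingers close. It gives the time, the measured TCP pose, the force and the opening at its end, in the units of the state.
- read_state(): the state, without advancing time (a new reading comes with each control period).
- read_camera(name): name is "scene" or "top" or "wrist"; returns a dict with "image" (420x560x3 uint8, red, green, blue), "depth" (420x560 float32, m along the optical axis (not along the pixel's ray), 0 where there is no reading), "fovy" (degrees; the focal length in pixels is half the picture's height over the tangent of half this angle, whatever the lens; pixels are square), "cx", "cy" (the principal point, pixels), "world_from_camera" (4x4, takes a point from camera to world coordinates); the wrist camera has in their place "hand_eye" (4x4, takes a point from camera to tool coordinates, whose origin is the TCP and whose axes are the flange's). Camera axes: x right, y up, looking along -z (the intrinsics and any distortion apply to the point x, -y, -z); pixel columns grow to the right and rows downward; lengths in m; the calibration is good to about 2 mm. The wrist camera is an equidistant fisheye: a pixel r from the principal point sees the ray r / f radians off the axis. A picture is of the moment at which its call begins: read the wrist's pose just before it.
- finish_job(): hands the job in, once; it reports no verdict.
Trained networks look in a picture, given as the dict that the camera call returned (one of the last four; its "shot" number tells which), for a name from the list of things; names that differ only in an ending like _2 or _b are one class to them, and where a whole thing is asked for, a point or a joint stands for the part that bears it (a point fixed in the world has none). Each returns a list of dicts, best first, with "conf" (0 to 1); they miss things now and then, are a little off and sometimes report something else, mostly with a low value. They report only what shows in the picture. A call takes as long as a camera call.
- spot_in(target, picture): "bbox" ([centre column, centre row, width, height] in pixels, round what is visible of it).
- landmark_of(target, picture): "at" ([column, row] in pixels: a listed point, or the origin of a listed thing).
The state is a dict: "time": time; "q": joint angles; "joint_vel": joint speeds; "joint_torque": joint torques, N m; "tool_pos": TCP position; "tcp_rot": TCP orientation; "wrist_force": force on the tool from outside, world axes, zero at the start; "torque": the same for the moment, N m; "width": opening from 0.0 (shut) to 1.0 (fully open).
Only numpy, scipy, OpenCV 4.12 (cv2) and the standard library are available. Lean on these libraries where they do the work, as an engineer would, in place of code of your own. Each camera call takes 0.05 s, during which the arm holds its last target.

## Working session

There is one attempt and no reset: what is moved stays moved. The work goes in short steps, Python scripts to look and compute and a tool call to move; the robot and the scene stay as the last step left them, time stands still between calls to the robot, and variables do not carry over. Pictures are saved under pics/ and viewed, and the job is handed in when it is done.

Besides the shell and the picture viewer there is one more tool, called after "Emit:" as name(argument=value, ...) on one line, values as JSON. play_rows: Moves the arm, as the interface text tells. Its arguments: {"type":"object","properties":{"slide":{"type":"array"},"delta_rot":{"type":"array"},"hand":{"type":"number"},"force":{"type":"number"}},"required":["slide","delta_rot"]}

```bash
mkdir -p pics; ls; cat > h.py <<'E'
from workcell import *
import numpy as np, cv2
from scipy.spatial.transform import Rotation as R
def save(p,n): cv2.imwrite('pics/'+n,cv2.cvtColor(p['image'],cv2.COLOR_RGB2BGR))
def ray(p,uv):
    f=210/np.tan(np.radians(p['fovy'])/2)
    x=(uv[0]-p['cx'])/f; y=(uv[1]-p['cy'])/f
    return np.array([x,-y,-1.0])
def pt_z(p,uv,z):
    T=p['world_from_camera']; d=T[:3,:3]@ray(p,uv); o=T[:3,3]
    return o+d*(z-o[2])/d[2]
def pix(p,X):
    T=np.linalg.inv(p['world_from_camera']); c=T[:3,:3]@np.array(X)+T[:3,3]
    f=210/np.tan(np.radians(p['fovy'])/2)
    return np.array([p['cx']+f*c[0]/-c[2], p['cy']-f*c[1]/-c[2]])
E
python3 - <<'E'
from h import *
s=read_state(); print(s)
for n in ['scene','top']:
    p=read_camera(n); save(p,n+'0.png'); print(n,{k:v for k,v in p.items() if k not in('image','depth')})
    for t,z in [('magnifier',0),('barrel_post',.115),('ring_post',.115),('barrel',0),('dish',0),('file',0),('mandrel_block',0)]:
        l=landmark_of(t,p)[:2]
        for a in l: print(t,np.round(a['at'],1),round(a['conf'],2),np.round(pt_z(p,a['at'],z),4))
E
```

```text
pics
{'time': 0.0, 'q': array([-1.33788299e+00,  2.64776910e-01,  1.60540326e+00, -1.49327100e-05,
        1.27371240e+00, -3.68901435e-02]), 'joint_vel': array([-0.00224112, -0.00045411, -0.00095195,  0.00079274, -0.0002602 ,
        0.00086529]), 'joint_torque': array([ 1.91748652e-03, -5.15111625e+01, -3.67315221e+01, -2.58102973e-04,
        1.29015162e-02, -3.02610204e-06]), 'tool_pos': array([ 0.17974661, -0.64986741,  0.23793021]), 'tcp_rot': array([-3.11078223e+00, -4.22221217e-01,  3.75559764e-04]), 'wrist_force': array([ 0.35900297,  1.12817641, -0.84580134]), 'torque': array([-0.05372848,  0.02205618, -0.03676355]), 'width': 0.9995810527464172}
scene {'fovy': 43.38291051962552, 'cx': 279.06884871905567, 'cy': 209.91335324078602, 'world_from_camera': array([[ 0.37382529, -0.49277534,  0.7857653 ,  1.59976514],
       [ 0.92731989,  0.18191816, -0.32708348, -0.41149267],
       [ 0.01823369,  0.85092787,  0.52496599,  0.7275256 ],
       [ 0.        ,  0.        ,  0.        ,  1.        ]]), 'shot': 1}
magnifier [289.3 214.3] 0.69 [0.5401 0.0586 0.    ]
barrel_post [280.7 1
[... 266 characters left out ...]
56748278034, 'world_from_camera': array([[ 0.01713241,  0.99757775, -0.06741748,  0.56200121],
       [-0.99981288,  0.01769852,  0.0078087 ,  0.01264353],
       [ 0.00898298,  0.06727108,  0.9976943 ,  1.21850812],
       [ 0.        ,  0.        ,  0.        ,  1.        ]]), 'shot': 2}
magnifier [254.5 252.8] 0.97 [0.5403 0.0554 0.    ]
barrel_post [267.5 235.9] 0.65 [0.5804 0.0232 0.115 ]
ring_post [246.2 230.1] 0.96 [0.5925 0.0709 0.115 ]
barrel [254.5 249.3] 0.67 [0.5489 0.0556 0.    ]
dish [147.7 260.5] 0.66 [0.5171 0.3166 0.    ]
file [401.3 229.3] 0.92 [ 0.6043 -0.3061  0.    ]
file [245.6 232.4] 0.49 [0.59   0.0784 0.    ]
mandrel_block [313.6 164.3] 0.65 [ 0.7624 -0.0873  0.    ]
```

```bash
python3 - <<'E'
import cv2
a=cv2.imread('pics/scene0.png');b=cv2.imread('pics/top0.png')
A=cv2.resize(a[130:270,210:380],None,fx=3.5,fy=3.5,interpolation=3)
B=cv2.resize(b[180:290,190:320],None,fx=5,fy=5,interpolation=3)
cv2.imwrite('pics/sc.png',A);cv2.imwrite('pics/tc.png',B)
E
```

```text
(no output)
```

View pics/scene0.png

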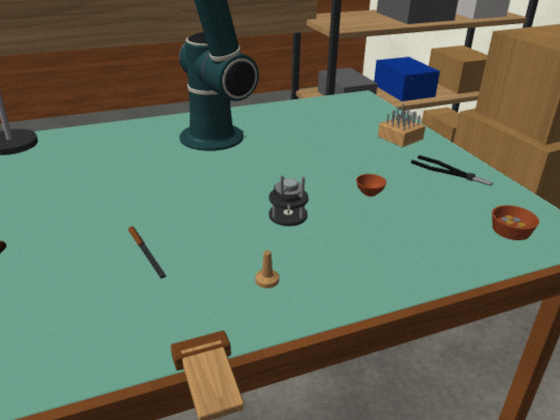

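```bash
sleep 0
```

```text
(no output)
```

View pics/sc.png

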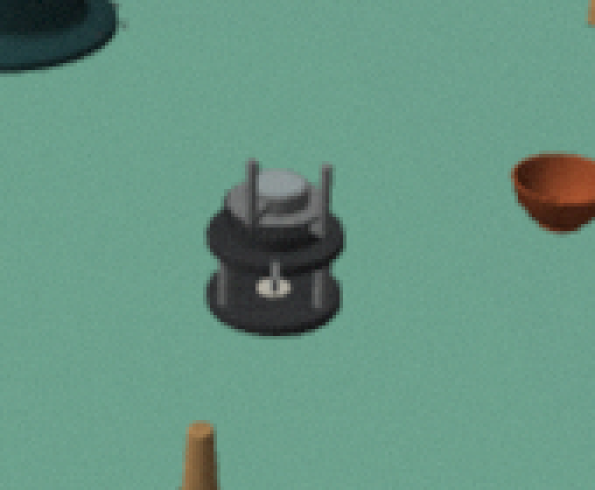

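View pics/tc.png

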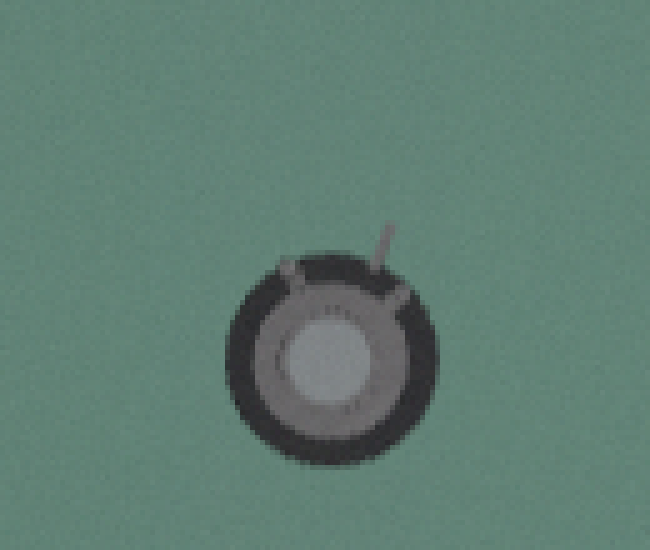

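View pics/top0.png

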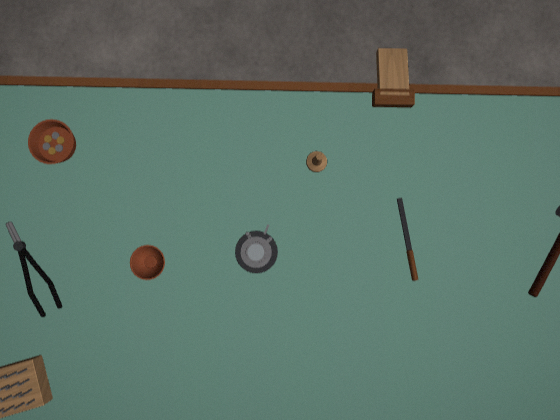

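The images show the magnifier at about (255, 252) in the top view. Its pointer points up and slightly right, with the barrel post clockwise of it and the ring post anticlockwise.

```bash
python3 - <<'E'
from h import *
p=read_camera('top')
c=pt_z(p,(256.2-.5,251.6-.5),.06); t=pt_z(p,(268,225),.061); b=pt_z(p,(270.,238.4),.138); r=pt_z(p,(247.6,233.2),.13)
for n,x in dict(c=c,t=t,b=b,r=r).items(): print(n,x, np.linalg.norm((x-c)[:2]), np.arctan2(*(x-c)[1::-1]))
print(np.linalg.norm((b-r)[:2]))
w=read_camera('wrist'); save(w,'w0.png'); print({k:v for k,v in w.items() if k not in('image','depth')})
s=read_state();M=R.from_rotvec(s['tcp_rot']).as_matrix();print(M,s['time'])
# desired: above centre
tgt=np.array([c[0],c[1],.33]); print(M.T@(tgt-s['tool_pos'])*100)
E
```

```text
c [0.54536815 0.05059989 0.06      ] 0.0 0.0
t [0.60684658 0.02296619 0.061     ] 0.06740340128768266 -0.42242647967390246
b [0.57466525 0.01737657 0.138     ] 0.04429569755900613 -0.8481148105311553
r [0.5853361 0.0669109 0.13     ] 0.04316811855123534 0.38747146730784215
0.050670670929103975
{'fovy': 65.70646984690485, 'cx': 272.45783693271824, 'cy': 209.75050531406146, 'hand_eye': array([[ 7.12858098e-04,  9.60258757e-01,  2.79110392e-01,
         7.12656500e-02],
       [ 9.99999723e-01, -6.25381988e-04, -4.02454992e-04,
        -4.12349497e-04],
       [-2.11910320e-04,  2.79110601e-01, -9.60258938e-01,
        -1.34477204e-01],
       [ 0.00000000e+00,  0.00000000e+00,  0.00000000e+00,
         1.00000000e+00]]), 'shot': 4}
[[ 9.63823489e-01  2.66541333e-01 -5.68343496e-06]
 [ 2.66541332e-01 -9.63823487e-01 -5.90091855e-05]
 [-2.12062151e-05  5.53595687e-05 -9.99999998e-01]] 0.9
[ 53.91331956 -57.84064099  -9.0725547 ]
```

View pics/w0.png

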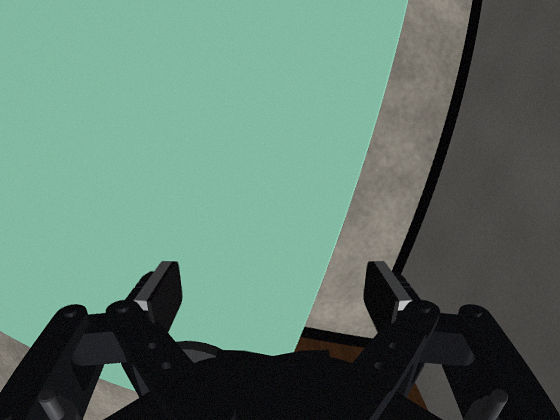

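Emit:
play_rows(slide=[[55.2,-57.1,-2.2],[55.2,-57.1,-2.2],[55.2,-57.1,-2.2],[55.2,-57.1,-2.2],[55.2,-57.1,-2.2],[55.2,-57.1,-2.2],[55.2,-57.1,-2.2],[55.2,-57.1,-2.2],[55.2,-57.1,-2.2],[55.2,-57.1,-2.2],[55.2,-57.1,-2.2],[55.2,-57.1,-2.2]], delta_rot=[[0,0,0.5],[0,0,0.5],[0,0,0.5],[0,0,0.5],[0,0,0.5],[0,0,0.5],[0,0,0.5],[0,0,0.5],[0,0,0.5],[0,0,0.5],[0,0,0.5],[0,0,0.5]], hand=1, force=20)

```text
time: 1.9
tool_pos: [0.4195, -0.2098, 0.2537]
tcp_rot: [3.12, -0.361, 0.002]
wrist_force: [0.9, -0.9, 0.8]
width: 0.998
```

```bash
cat >> h.py <<'E'
def togo(xy,z,yaw):
    "slide (cm) and rot to bring TCP to xy,z with tool x axis at yaw, pointing down"
    s=read_state();M=R.from_rotvec(s['tcp_rot']).as_matrix()
    D=np.array([[np.cos(yaw),np.sin(yaw),0],[np.sin(yaw),-np.cos(yaw),0],[0,0,-1]])
    sl=M.T@(np.array([xy[0],xy[1],z])-s['tool_pos'])*100
    print('t',s['time'],'pos',np.round(s['tool_pos'],4),'yaw',round(np.arctan2(M[1,0],M[0,0]),4),'F',np.round(s['wrist_force'],1),'w',round(s['width'],3))
    print('slide',np.round(sl,2),'rot',np.round(R.from_matrix(M.T@D).as_rotvec(),3))
E
python3 - <<'E'
from h import *
togo((0.56,0.047),.26,-0.23)
E
```

```text
t 1.9 pos [ 0.4195 -0.2098  0.2537] yaw -0.2305 F [ 0.9 -0.9  0.8] w 0.998
slide [  7.81 -28.21  -0.64] rot [ 0.    -0.001 -0.001]
```

Emit:
play_rows(slide=[[7.8,-28.2,-0.6],[7.8,-28.2,-0.6],[7.8,-28.2,-0.6],[7.8,-28.2,-0.6],[7.8,-28.2,-0.6],[7.8,-28.2,-0.6],[7.8,-28.2,-0.6],[7.8,-28.2,-0.6],[7.8,-28.2,-0.6],[7.8,-28.2,-0.6],[7.8,-28.2,-0.6]], delta_rot=[[0,0,0],[0,0,0],[0,0,0],[0,0,0],[0,0,0],[0,0,0],[0,0,0],[0,0,0],[0,0,0],[0,0,0],[0,0,0]])

```text
time: 2.82
tool_pos: [0.5592, 0.0459, 0.2594]
tcp_rot: [3.119, -0.362, 0.001]
wrist_force: [-0.2, -0.2, 0.0]
width: 1.0
```

```bash
cat >> h.py <<'E'
def wcal(w,s):
    M=R.from_rotvec(s['tcp_rot']).as_matrix()
    T=np.eye(4);T[:3,:3]=M;T[:3,3]=s['tool_pos']
    return T@w['hand_eye']
def wpt(w,T,uv,z):
    f=210/np.tan(np.radians(w['fovy'])/2)
    x=uv[0]-w['cx'];y=uv[1]-w['cy'];r=np.hypot(x,y);th=r/f
    d=np.array([np.sin(th)*x/max(r,1e-9),-np.sin(th)*y/max(r,1e-9),-np.cos(th)])
    d=T[:3,:3]@d;o=T[:3,3]
    return o+d*(z-o[2])/d[2]
def wpix(w,T,X):
    f=210/np.tan(np.radians(w['fovy'])/2)
    c=T[:3,:3].T@(np.array(X)-T[:3,3]); x,y,zz=c[0],-c[1],-c[2]
    rr=np.hypot(x,y);th=np.arctan2(rr,zz)
    return np.array([w['cx']+f*th*x/rr,w['cy']+f*th*y/rr])
E
python3 - <<'E'
from h import *
s=read_state(); w=read_camera('wrist'); save(w,'w1.png'); T=wcal(w,s); print(s['time'],s['tool_pos'])
np.savez('w1.npz',T=T,depth=w['depth'])
for t,z in [('magnifier',0),('barrel_post',.115),('ring_post',.115),('barrel',0),('lock_ring',0)]:
    for a in landmark_of(t,w)[:2]: print(t,np.round(a['at'],1),round(a['conf'],2),np.round(wpt(w,T,a['at'],z),4))
E
```

```text
2.8167 [0.55924451 0.04586004 0.25943401]
magnifier [272.  187.5] 0.92 [0.5452 0.0498 0.    ]
barrel_post [299.7 175.8] 0.58 [0.5742 0.0182 0.115 ]
barrel_post [507.3 102.2] 0.43 [ 0.606  -0.2111  0.115 ]
ring_post [240.8 174.6] 0.65 [0.587 0.068 0.115]
barrel [272.1 186.9] 0.56 [0.546  0.0495 0.    ]
lock_ring [270.9 190. ] 0.82 [0.5425 0.0519 0.    ]
```

View pics/w1.png

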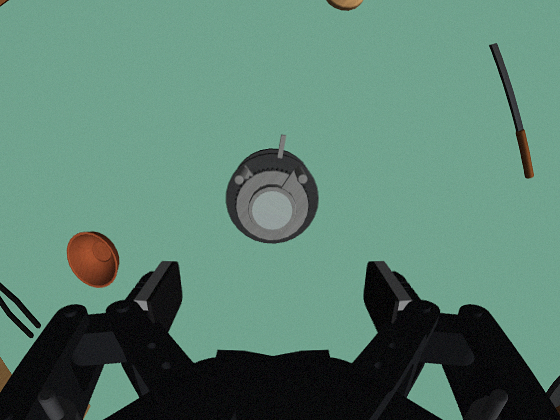

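```bash
python3 - <<'E'
import cv2
a=cv2.imread('pics/w1.png')
cv2.imwrite('pics/w1c.png',cv2.resize(a[125:250,220:325],None,fx=4.8*1,fy=4.8,interpolation=cv2.INTER_CUBIC))
E
```

```text
(no output)
```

View pics/w1c.png

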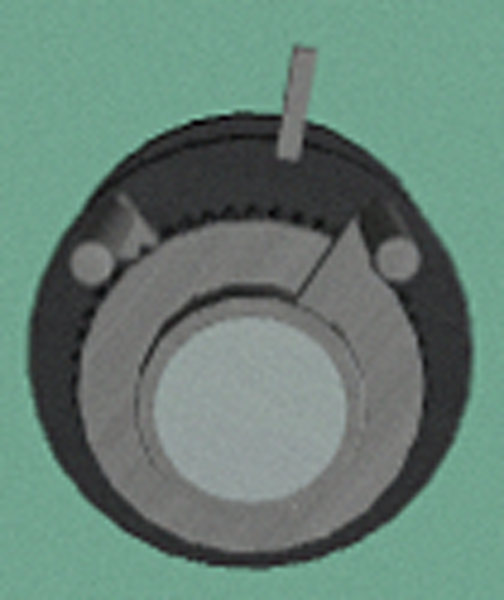

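```bash
python3 - <<'E'
from h import *
d=np.load('w1.npz');T=d['T'];w=dict(fovy=65.70646984690485,cx=272.4578,cy=209.7505)
P=lambda x,y,z:wpt(w,T,(x/4.8+220-.4,y/4.8+125-.4),z)
g=P(251,408,.099);i=P(289,160,.061);o=P(305,47,.061);b=P(398,258,.138);r=P(93,264,.13)
pc=[P(30,355,.06),P(472,355,.06),P(251,135,.06),P(251,567,.06)];print('plate',(pc[0]+pc[1])/2,(pc[2]+pc[3])/2,np.linalg.norm(pc[0]-pc[1]),np.linalg.norm(pc[2]-pc[3]))
for c in (g,(pc[0]+pc[1]+pc[2]+pc[3])/4):
  for n,x in dict(i=i,o=o,b=b,r=r).items():
    v=(x-c)[:2]; print(n,np.round(x,4),np.linalg.norm(v),np.arctan2(v[1],v[0]))
v=(o-i);print(g,np.arctan2(v[1],v[0]),np.linalg.norm((b-r)[:2]))
E
```

```text
plate [0.5463538  0.04970447 0.06      ] [0.54548214 0.04991151 0.06      ] 0.09817317605421891 0.09895976646712208
i [0.5866 0.0319 0.061 ] 0.045011126543666624 -0.4124978164117994
o [0.6096 0.0231 0.061 ] 0.06953281183211746 -0.39602629535492145
b [0.5762 0.0174 0.138 ] 0.044724185906354304 -0.8126496013539962
r [0.5855 0.0685 0.13  ] 0.0442204890837562 0.4328459160190739
i [0.5866 0.0319 0.061 ] 0.044496503920891085 -0.4149275204304726
o [0.6096 0.0231 0.061 ] 0.06901641888380285 -0.39746972289042065
b [0.5762 0.0174 0.138 ] 0.04429322956730616 -0.8194249343381145
r [0.5855 0.0685 0.13  ] 0.0437991942283573 0.440001546631358
[0.54540305 0.04991531 0.099     ] -0.3658098545728944 0.05188031217058137
```

```bash
python3 - <<'E'
from h import *
togo((0.5809,0.0430),.108,-0.19)
E
```

```text
t 3.1167 pos [0.5596 0.0459 0.2598] yaw -0.2321 F [ 0.4 -1.1 -0.4] w 1.002
slide [ 2.11 -0.21 15.18] rot [ 0.    -0.002 -0.042]
```

Emit:
play_rows(slide=[[2.1,-0.2,0],[2.1,-0.2,2],[2.1,-0.2,5],[2.1,-0.2,8],[2.1,-0.2,10],[2.1,-0.2,12],[2.1,-0.2,13.5],[2.1,-0.2,14.5],[2.1,-0.2,15.2],[2.1,-0.2,15.2],[2.1,-0.2,15.2]], delta_rot=[[0,0,-0.04],[0,0,-0.04],[0,0,-0.04],[0,0,-0.04],[0,0,-0.04],[0,0,-0.04],[0,0,-0.04],[0,0,-0.04],[0,0,-0.04],[0,0,-0.04],[0,0,-0.04]])

```text
time: 4.03
tool_pos: [0.5811, 0.0428, 0.1083]
tcp_rot: [3.127, -0.302, 0.003]
wrist_force: [0.1, -0.2, 0.8]
width: 1.003
```

```bash
cat > look.py <<'E'
import sys
from h import *
n=sys.argv[1]
s=read_state(); w=read_camera('wrist'); T=wcal(w,s); np.savez(n+'.npz',T=T); save(w,n+'.png')
cv2.imwrite('pics/'+n+'c.png',cv2.resize(cv2.cvtColor(w['image'],cv2.COLOR_RGB2BGR)[170:420,110:440],None,fx=2.4,fy=2.4,interpolation=cv2.INTER_CUBIC))
print(s['time'],s['tool_pos'],'F',np.round(s['wrist_force'],2),'w',s['width'])
E
python3 look.py w2
```

```text
4.0333 [0.58105982 0.04281296 0.10825089] F [ 0.06 -0.22  0.81] w 1.0026435367556257
```

View pics/w2.png

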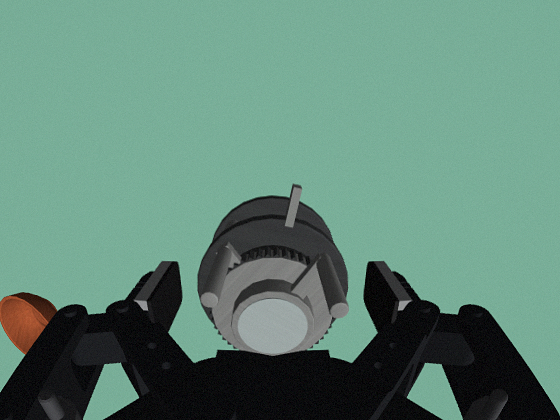

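```bash
cat > plan.py <<'E'
from h import *
C=np.array([.5454,.0499]); phi=-0.405
def pose(th,h,sep=None,dang=1.252):
    psi=th+dang/2
    u=np.array([-np.sin(psi),np.cos(psi)])
    P=C+.045*np.array([np.cos(th),np.sin(th)])
    return P+(h-.004)*u,psi
E
python3 - <<'E'
from plan import *
for th in (-.815,-.7,-.6,-.5,-.45,-.405):
    p,psi=pose(th,.034); print(th,p); togo(p,.108,psi)
E
```

```text
-0.815 [0.58190038 0.04661813]
t 4.0833 pos [0.5816 0.0429 0.1089] yaw -0.1923 F [0.8 0.9 0. ] w 1.0
slide [-0.04 -0.37  0.09] rot [ 0.    -0.003 -0.003]
-0.7 [0.58203587 0.0508281 ]
t 4.0833 pos [0.5816 0.0429 0.1089] yaw -0.1923 F [0.8 0.9 0. ] w 1.0
slide [-0.11 -0.79  0.09] rot [ 0.    -0.003 -0.118]
-0.6 [0.58176019 0.05448095]
t 4.0833 pos [0.5816 0.0429 0.1089] yaw -0.1923 F [0.8 0.9 0. ] w 1.0
slide [-0.21 -1.14  0.09] rot [ 0.    -0.003 -0.218]
-0.5 [0.58112121 0.05808803]
t 4.0833 pos [0.5816 0.0429 0.1089] yaw -0.1923 F [0.8 0.9 0. ] w 1.0
slide [-0.34 -1.48  0.09] rot [ 0.001 -0.003 -0.318]
-0.45 [0.58066734 0.05986311]
t 4.0833 pos [0.5816 0.0429 0.1089] yaw -0.1923 F [0.8 0.9 0. ] w 1.0
slide [-0.42 -1.65  0.09] rot [ 0.001 -0.003 -0.368]
-0.405 [0.58018345 0.06143952]
t 4.0833 pos [0.5816 0.0429 0.1089] yaw -0.1923 F [0.8 0.9 0. ] w 1.0
slide [-0.5  -1.8   0.09] rot [ 0.001 -0.003 -0.413]
```

Emit:
play_rows(slide=[[0,0,0],[0,0,0],[0,-0.2,0],[0,-0.37,0.05],[-0.05,-0.55,0.05],[-0.1,-0.72,0.05],[-0.15,-0.9,0.05],[-0.2,-1.06,0.05],[-0.25,-1.2,0.05],[-0.3,-1.35,0.05],[-0.34,-1.48,0.05],[-0.34,-1.48,0.05]], delta_rot=[[0,0,0],[0,0,0],[0,0,0],[0,0,0],[0,0,-0.05],[0,0,-0.1],[0,0,-0.145],[0,0,-0.19],[0,0,-0.235],[0,0,-0.28],[0,0,-0.315],[0,0,-0.315]], hand=0.8, force=20)

```text
time: 5.08
tool_pos: [0.5811, 0.0574, 0.1089]
tcp_rot: [3.133, 0.195, 0.005]
wrist_force: [-1.2, -3.7, 1.6]
width: 0.803
```

```bash
python3 look.py w3
```

```text
5.0833 [0.58107904 0.05735828 0.10886201] F [-1.15 -3.73  1.63] w 0.803484037660836
```

View pics/w3c.png

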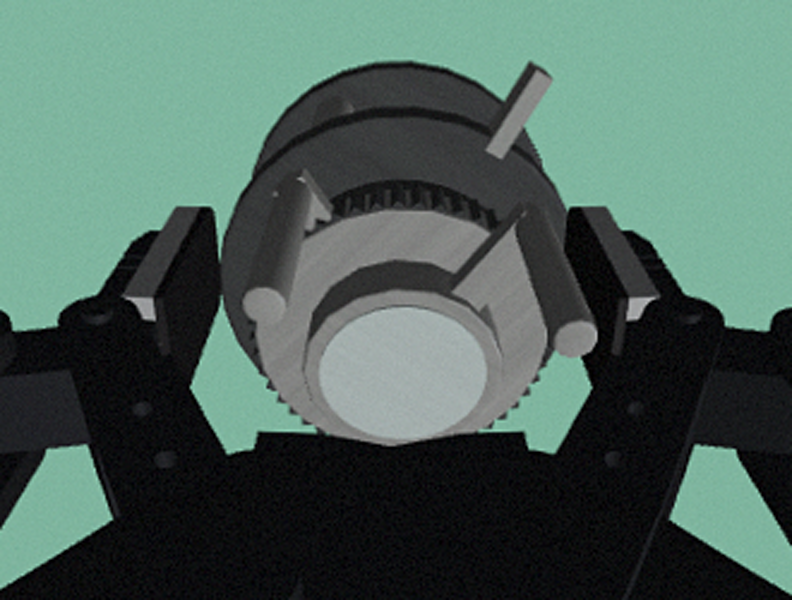

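```bash
cat > meas.py <<'E'
from h import *
def meas(n,o,i,b,r,g=None,sc=2.4,off=(110,170)):
    T=np.load(n+'.npz')['T'];w=dict(fovy=65.70646984690485,cx=272.4578,cy=209.7505)
    P=lambda x,z:wpt(w,T,(x[0]/sc+off[0]-.3,x[1]/sc+off[1]-.3),z)
    C0=np.array([.5454,.0499]); Cs=[C0]
    if g is not None:
        G=P(g,.099)[:2];print('glass',G);Cs.append(G)
    o,i,b,r=P(o,.061)[:2],P(i,.061)[:2],P(b,.138)[:2],P(r,.13)[:2]
    for c in Cs:
        for nm,x in dict(o=o,i=i,b=b,r=r).items():
            v=x-c;print(nm,np.round(x,4),'rad',round(np.linalg.norm(v),4),'ang',round(np.arctan2(v[1],v[0]),4))
    v=o-i;print('bar dir',np.arctan2(v[1],v[0]),'b-r',np.linalg.norm(b-r))
    n_=np.array([-v[1],v[0]])/np.linalg.norm(v);print('b off the bar line mm (+ccw)',1000*n_@(b-i), 'glass/C off',[1000*n_@(c-i) for c in Cs])
E
python3 -c "
from meas import *
meas('w3',(541,69),(494,154),(576,337),(264,303),(403,372))
meas('w2',((297-110)*2.4,(186-170)*2.4),((290-110)*2.4,(226-170)*2.4),((340-110)*2.4,(311-170)*2.4),((210-110)*2.4,(298-170)*2.4),((272-110)*2.4,(327-170)*2.4))
togo((0,0),0,0)"
```

```text
glass [0.54630597 0.05054918]
o [0.6106 0.0243] rad 0.0701 ang -0.374
i [0.5875 0.0323] rad 0.0456 ang -0.3966
b [0.5842 0.0276] rad 0.0447 ang -0.5207
r [0.58   0.0793] rad 0.0454 ang 0.705
o [0.6106 0.0243] rad 0.0695 ang -0.3875
i [0.5875 0.0323] rad 0.045 ang -0.4177
b [0.5842 0.0276] rad 0.0443 ang -0.5436
r [0.58   0.0793] rad 0.0443 ang 0.7071
bar dir -0.331890910191826 b-r 0.05186595531279137
b off the bar line mm (+ccw) -5.449845413974634 glass/C off [np.float64(2.950239443049026), np.float64(3.859184233723087)]
glass [0.54545467 0.05060837]
o [0.6105 0.0234] rad 0.0703 ang -0.3861
i [0.5875 0.0316] rad 0.0459 ang -0.4094
b [0.5759 0.0177] rad 0.0443 ang -0.8131
r [0.5869 0.0683] rad 0.0454 ang 0.4168
o [0.6105 0.0234] rad 0.0705 ang -0.3957
i [0.5875 0.0316] rad 0.0462 ang -0.4239
b [0.5759 0.0177] rad 0.0448 ang -0.8248
r [0.5869 0.0683] rad 0.045 ang 0.4029
bar dir -0.34243616764000856 b-r 0.05175717734923367
b off the bar line mm (+ccw) -17.03283026951799 glass/C off [np.float64(3.0724045719244604), np.float64(3.7580066338252305)]
t 5.1333 pos [0.5811 0.0574 0.1088] yaw 0.1225 F [-1.3 -3.3  2.9] w 0.799
slide [-58.41  -1.43  10.7 ] rot [ 0.002 -0.003  0.122]
```

```bash
cat >> plan.py <<'E'
def rotC(a):
    s=read_state();M=R.from_rotvec(s['tcp_rot']).as_matrix();yaw=np.arctan2(M[1,0],M[0,0])
    c,d=np.cos(a),np.sin(a); v=s['tool_pos'][:2]-C
    togo(C+np.array([c*v[0]-d*v[1],d*v[0]+c*v[1]]),.1085,yaw+a)
E
python3 -c "
from plan import *
rotC(.06);rotC(.12)"
```

```text
t 5.1333 pos [0.5811 0.0574 0.1088] yaw 0.1225 F [-1.3 -3.3  2.9] w 0.799
slide [-0.03 -0.22  0.03] rot [ 0.003 -0.003 -0.06 ]
t 5.1333 pos [0.5811 0.0574 0.1088] yaw 0.1225 F [-1.3 -3.3  2.9] w 0.799
slide [-0.06 -0.43  0.03] rot [ 0.003 -0.003 -0.12 ]
```

Push, then open and rise with the tool turned along the bar, for an in-plane look.

Emit:
play_rows(slide=[[-0.02,-0.11,0],[-0.03,-0.22,0],[-0.05,-0.33,0],[-0.06,-0.43,0],[-0.06,-0.45,0],[-0.06,-0.45,0],[-0.06,-0.45,0]], delta_rot=[[0,0,-0.03],[0,0,-0.06],[0,0,-0.09],[0,0,-0.12],[0,0,-0.12],[0,0,-0.12],[0,0,-0.12]])

```text
time: 5.72
tool_pos: [0.58, 0.0615, 0.1088]
tcp_rot: [3.116, 0.378, 0.005]
wrist_force: [0.1, -5.1, 1.0]
width: 0.801
```

```bash
python3 look.py w4; python3 -c "
from plan import *
togo(C+.04*np.array([np.cos(-.4),np.sin(-.4)]),.2,-.395)"
```

```text
5.7167 [0.57997694 0.06147836 0.10879981] F [ 0.06 -5.08  1.01] w 0.8006290222543406
t 5.7667 pos [0.58   0.0615 0.1088] yaw 0.2414 F [-0.8 -3.3  1.1] w 0.8
slide [-0.41  2.72 -9.11] rot [ 0.002 -0.003  0.636]
```

View pics/w4c.png

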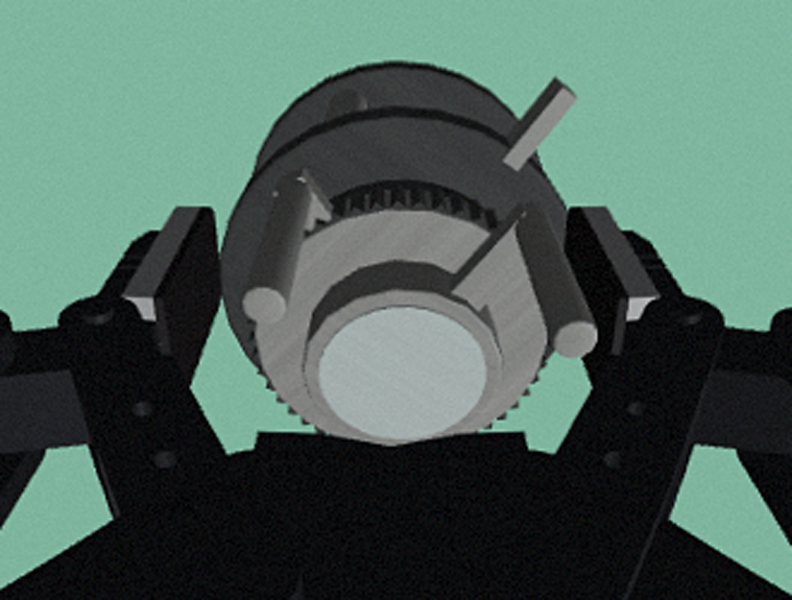

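Emit:
play_rows(slide=[[0,0.3,0],[0,0.3,0],[0,0.3,-2],[0,0.3,-5],[0,0.3,-8],[-0.4,2.7,-9.1],[-0.4,2.7,-9.1],[-0.4,2.7,-9.1],[-0.4,2.7,-9.1],[-0.4,2.7,-9.1],[-0.4,2.7,-9.1],[-0.4,2.7,-9.1]], delta_rot=[[0,0,0],[0,0,0],[0,0,0],[0,0,0],[0,0,0],[0,0,0.12],[0,0,0.24],[0,0,0.36],[0,0,0.48],[0,0,0.6],[0,0,0.635],[0,0,0.635]], hand=1)

```text
time: 6.77
tool_pos: [0.5824, 0.0351, 0.1999]
tcp_rot: [3.08, -0.616, 0.006]
wrist_force: [-0.3, -0.6, -0.4]
width: 0.996
```

```bash
python3 look.py w5; python3 -c "
import cv2
a=cv2.imread('pics/w5.png');cv2.imwrite('pics/w5d.png',cv2.resize(a[120:300,190:360],None,fx=3.3,fy=3.3,interpolation=cv2.INTER_CUBIC))"
```

```text
6.7667 [0.5824315  0.03512599 0.19986516] F [-0.3  -0.61 -0.4 ] w 0.9959869680105135
```

View pics/w5d.png

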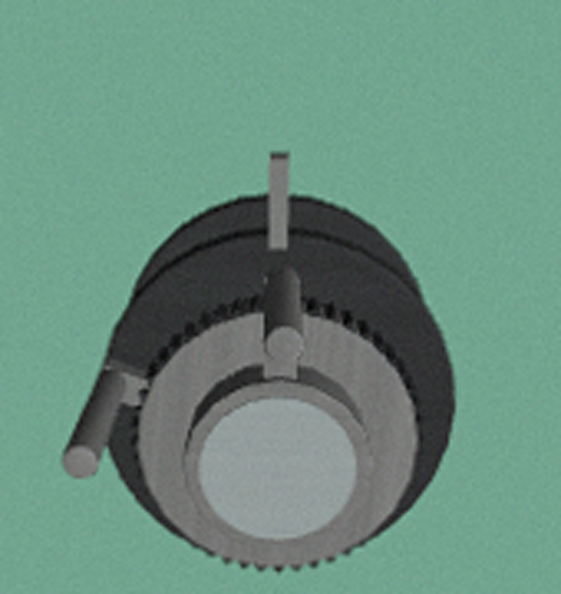

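```bash
python3 - <<'E'
import cv2,numpy as np
t=[]
for n,(x,y) in dict(w2=(270,175),w3=(300,185),w4=(305,190),w5=(250,155)).items():
    a=cv2.imread(f'pics/{n}.png')[y:y+55,x:x+50]
    t.append(cv2.resize(a,None,fx=8*.95,fy=8*.7 if 0 else 8*.95,interpolation=cv2.INTER_CUBIC)[:300 if 0 else None])
cv2.imwrite('pics/bars.png',cv2.resize(np.vstack([np.hstack(t[:2]),np.hstack(t[2:])]),None,fx=.7,fy=.7))
E
```

```text
(no output)
```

View pics/bars.png

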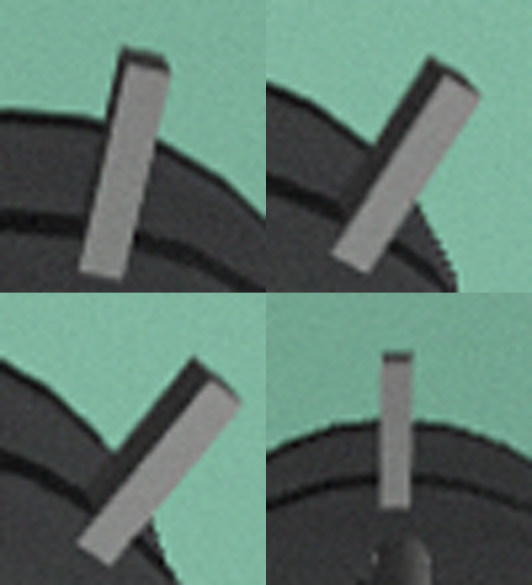

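```bash
cat > fit.py <<'E'
from h import *
from scipy.optimize import least_squares
W=dict(fovy=65.70646984690485,cx=272.4578,cy=209.7505)
import workcell
HE=np.array([[7.12858098e-04,9.60258757e-01,2.79110392e-01,7.12656500e-02],[9.99999723e-01,-6.25381988e-04,-4.02454992e-04,-4.12349497e-04],[-2.11910320e-04,2.79110601e-01,-9.60258938e-01,-1.34477204e-01],[0,0,0,1]])
cv=lambda p,sc,off:np.array([p[0]/sc+off[0]-.5+.5/sc,p[1]/sc+off[1]-.5+.5/sc])
c24=lambda p:cv(p,2.4,(110,170)); c53=lambda off:(lambda p:cv(p,5.32,off)); c33=lambda p:cv(p,3.3,(190,120)); c48=lambda p:cv(p,4.8,(220,125))
obs={}
def add(n,state,**k): obs[n]=(state,k)
add('w1',0,o=c48((305,47)),i=c48((289,160)),b=c48((398,258)),r=c48((93,264)),g=c48((251,408)))
b=c53((270,175)); add('w2',0,o=b((147,66)),i=b((102,275)))
b=c53((300,185)); add('w3',1,o=b((197,84)),i=b((84,262)),b=c24((576,337)),r=c24((264,303)),g=c24((403,372)))
b=c53((305,190)); add('w4',2,o=b((224,92)),i=b((94,262)),b=c24((576,340)),r=c24((264,305)),g=c24((403,372)))
b=c53((250,155)); add('w5',2,o=b((131,69)),i=b((128.5,214.5)),b=c33((284,343)),r=c33((80,462)),g=c33((278,470)))
def run(nst=3,verbose=True):
    def unpack(x): return x[:2],x[2],x[3:6],x[6:9],x[9:9+nst],x[9+nst:9+2*nst]
    def res(x,split=False):
        C,phi,dr,dt,tb,tr=unpack(x); out=[]
        P=np.eye(4);P[:3,:3]=R.from_rotvec(dr).as_matrix();P[:3,3]=dt
        e=lambda a,r,z:[C[0]+r*np.cos(a),C[1]+r*np.sin(a),z]
        d={}
        for n,(st,k) in obs.items():
            Tt=np.load(n+'.npz')['T']@np.linalg.inv(HE); T=Tt@HE@P
            X=dict(o=e(phi,.07,.061),i=e(phi,.046,.061),b=e(tb[st],.045,.138),r=e(tr[st],.045,.13),g=[C[0],C[1],.099])
            for f,uv in k.items():
                v=wpix(W,T,X[f])-uv; d[n,f]=v; out+=list(v/.5)
        if split: return d
        return np.concatenate([out,dr/.01,dt/.002])
    x0=np.concatenate([[.5454,.0499,-.4],np.zeros(6),-.8+.2*np.arange(nst),.45+.2*np.arange(nst)])
    s=least_squares(res,x0); C,phi,dr,dt,tb,tr=unpack(s.x)
    cov=np.linalg.inv(s.jac.T@s.jac)
    print('cost',s.cost,'n',len(s.fun)); print('C',C,'phi',phi,'dr',dr,'dt',dt);print('tb',tb,'tr',tr)
    print('tb-phi',tb-phi,'sig',np.sqrt([cov[2,2]+cov[9+i,9+i]-2*cov[2,9+i] for i in range(nst)]),'chord',2*.045*np.sin((tr-tb)/2))
    for k,v in res(s.x,True).items():
        if np.abs(v).max()>.6: print(k,np.round(v,2))
    return s
if __name__=='__main__': run()
E
python3 fit.py
```

```text
cost 12.368587556206785 n 50
C [0.54534609 0.05040195] phi -0.3959729377415421 dr [-0.00087961  0.00249595  0.00234559] dt [0.00013904 0.00041018 0.00178894]
tb [-0.80655601 -0.54010824 -0.4260789 ] tr [0.43207956 0.70786776 0.82719931]
tb-phi [-0.41058307 -0.1441353  -0.03010596] sig [0.00977168 0.00692001 0.00541626] chord [0.05224318 0.05258486 0.05277832]
('w3', 'g') [0.22 0.7 ]
('w4', 'o') [0.37 0.85]
('w4', 'i') [-0.13 -0.78]
('w4', 'b') [ 0.07 -0.8 ]
('w4', 'g') [0.14 0.75]
```

```bash
sed -i 's/^C=.*/C=np.array([.54535,.0504]); phi=-0.396/' plan.py; cat >> plan.py <<'E'
def clamp(w,bias=0.):
    h=.0425*w+.0003
    chord=min(2*h-.008,.0526); dang=2*np.arcsin(chord/.09)
    p,psi=pose(phi+bias,h,dang=dang); print('w',w,'dang',round(dang,3)); togo(p,.1085,psi)
E
python3 -c "
from plan import *
togo((.5807,.0586),.1085,.2414);clamp(.8)"
```

```text
t 6.8167 pos [0.5824 0.0351 0.1998] yaw -0.3926 F [-0.1 -0.  -0.1] w 1.002
slide [-1.09 -2.11  9.13] rot [ 0.001 -0.004 -0.634]
w 0.8 dang 1.248
t 6.8167 pos [0.5824 0.0351 0.1998] yaw -0.3926 F [-0.1 -0.  -0.1] w 1.002
slide [-1.31 -2.45  9.13] rot [ 0.001 -0.004 -0.621]
```

Emit:
play_rows(slide=[[-1.1,-2.1,0],[-1.1,-2.1,0],[-1.1,-2.1,0],[-1.1,-2.1,0],[-1.1,-2.1,0],[-1.1,-2.1,1.5],[-1.1,-2.1,4],[-1.1,-2.1,6.5],[-1.1,-2.1,8.5],[-1.1,-2.1,9.1],[-1.1,-2.1,9.1],[-1.1,-2.1,9.1]], delta_rot=[[0,0,-0.12],[0,0,-0.24],[0,0,-0.36],[0,0,-0.48],[0,0,-0.6],[0,0,-0.634],[0,0,-0.634],[0,0,-0.634],[0,0,-0.634],[0,0,-0.634],[0,0,-0.634],[0,0,-0.634]])

```text
time: 7.82
tool_pos: [0.5809, 0.0587, 0.1092]
tcp_rot: [3.117, 0.379, 0.006]
wrist_force: [-0.2, -0.6, 0.0]
width: 1.002
```

```bash
python3 -c "
from plan import *
clamp(.8)"
```

```text
w 0.8 dang 1.248
t 7.8167 pos [0.5809 0.0587 0.1092] yaw 0.2419 F [-0.2 -0.6  0. ] w 1.002
slide [ 0.   -0.39  0.07] rot [ 0.002 -0.003  0.014]
```

Emit:
play_rows(slide=[[0,0,0],[0,0,0],[0,0,0.05],[0,-0.15,0.05],[0,-0.3,0.05],[0,-0.4,0.05],[0,-0.4,0.05],[0,-0.4,0.05]], delta_rot=[[0,0,0.01],[0,0,0.01],[0,0,0.01],[0,0,0.01],[0,0,0.01],[0,0,0.01],[0,0,0.01],[0,0,0.01]], hand=0.8)

```text
time: 8.48
tool_pos: [0.5807, 0.0618, 0.1094]
tcp_rot: [3.117, 0.364, 0.008]
wrist_force: [1.4, -5.1, 2.2]
width: 0.799
```

```bash
python3 look.py w6; python3 -c "
from plan import *
clamp(.8);clamp(.72);
import cv2
a=cv2.imread('pics/w6.png');cv2.imwrite('pics/w6d.png',cv2.resize(a[185:365,200:360],None,fx=3.3,fy=3.3,interpolation=cv2.INTER_CUBIC))"
```

```text
8.4833 [0.58073016 0.06183611 0.10935549] F [ 1.37 -5.12  2.22] w 0.7987764541095755
w 0.8 dang 1.248
t 8.5333 pos [0.5807 0.0619 0.1093] yaw 0.2323 F [ 1.3 -5.4  2.8] w 0.796
slide [-0.05 -0.08  0.08] rot [ 0.004 -0.005  0.004]
w 0.72 dang 1.248
t 8.5333 pos [0.5807 0.0619 0.1093] yaw 0.2323 F [ 1.3 -5.4  2.8] w 0.796
slide [-0.05  0.26  0.08] rot [ 0.004 -0.005  0.004]
```

View pics/w6d.png

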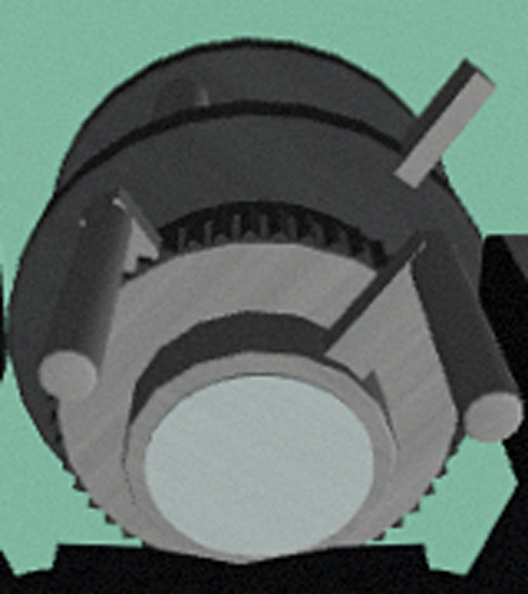

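```bash
cat > fit6.py <<'E'
from fit import *
d=lambda p:cv(p,3.3,(200,185))
add('w6',3,o=d((484,78)),i=d((405,182)),b=d((493,417)),r=d((68,374)),g=d((260,464)))
if __name__=='__main__': run(4)
E
python3 fit6.py
```

```text
cost 16.993284247547514 n 60
C [0.54542724 0.05026009] phi -0.3962225338897859 dr [-0.00144548  0.00270285  0.00276159] dt [0.00031345 0.00064642 0.00218269]
tb [-0.80665977 -0.5425331  -0.42776353 -0.42264691] tr [0.43298575 0.70923873 0.82882196 0.83069163]
tb-phi [-0.41043723 -0.14631057 -0.031541   -0.02642437] sig [0.00976618 0.00675883 0.00531924 0.00647555] chord [0.05228018 0.05272339 0.0528988  0.05278052]
('w4', 'o') [0.29 1.04]
('w4', 'i') [-0.18 -0.67]
('w4', 'b') [-0.06 -0.68]
('w4', 'g') [0.12 0.65]
('w5', 'g') [-0.22 -0.63]
('w6', 'i') [-0.27 -0.99]
('w6', 'g') [0.17 0.75]
```

Emit:
play_rows(slide=[[-0.01,-0.1,0],[-0.01,-0.15,0],[-0.02,-0.2,0],[-0.02,-0.2,0],[-0.02,-0.2,0]], delta_rot=[[0,0,-0.01],[0,0,-0.02],[0,0,-0.025],[0,0,-0.025],[0,0,-0.025]])

```text
time: 8.95
tool_pos: [0.5804, 0.0629, 0.1094]
tcp_rot: [3.111, 0.403, 0.009]
wrist_force: [2.0, -5.3, 0.1]
width: 0.798
```

```bash
python3 look.py w7; python3 -c "
from plan import *
clamp(.8);clamp(.72);
import cv2
a=cv2.imread('pics/w7.png');cv2.imwrite('pics/w7d.png',cv2.resize(a[185:365,200:360],None,fx=3.3,fy=3.3,interpolation=cv2.INTER_CUBIC))"
```

```text
8.95 [0.580449   0.06288002 0.10935779] F [ 2.03 -5.29  0.1 ] w 0.7978527585833444
w 0.8 dang 1.248
t 9.0 pos [0.5805 0.0629 0.1094] yaw 0.2574 F [ 0.9 -4.9  0.5] w 0.803
slide [-0.05  0.02  0.09] rot [ 0.005 -0.005  0.029]
w 0.72 dang 1.248
t 9.0 pos [0.5805 0.0629 0.1094] yaw 0.2574 F [ 0.9 -4.9  0.5] w 0.803
slide [-0.06  0.36  0.09] rot [ 0.005 -0.005  0.029]
```

View pics/w7d.png

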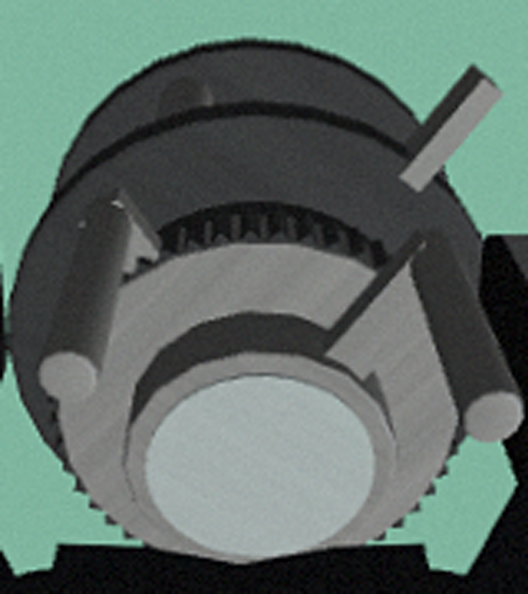

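Emit:
play_rows(slide=[[0,0.2,0],[0,0.35,0.05],[0,0.35,0.05]], delta_rot=[[0,0,0.02],[0,0,0.025],[0,0,0.025]])

```text
time: 9.25
tool_pos: [0.5809, 0.0597, 0.1085]
tcp_rot: [3.117, 0.363, 0.007]
wrist_force: [-0.2, 0.3, 0.5]
width: 0.803
```

Emit:
play_rows(slide=[[0,0,0],[0,0,0],[0,0,0],[0,0,0]], delta_rot=[[0,0,0],[0,0,0],[0,0,0],[0,0,0]], hand=0.72)

```text
time: 9.58
tool_pos: [0.581, 0.0595, 0.1086]
tcp_rot: [3.116, 0.363, 0.008]
wrist_force: [1.1, -3.3, 1.3]
width: 0.722
```

```bash
python3 -c "
from plan import *
clamp(.72);clamp(.70);clamp(.67);clamp(.64)"
```

```text
w 0.72 dang 1.248
t 9.5833 pos [0.581  0.0595 0.1086] yaw 0.2317 F [ 1.1 -3.3  1.3] w 0.722
slide [-0.03  0.02  0.01] rot [ 0.005 -0.004  0.003]
w 0.7 dang 1.235
t 9.5833 pos [0.581  0.0595 0.1086] yaw 0.2317 F [ 1.1 -3.3  1.3] w 0.722
slide [-0.01  0.1   0.01] rot [ 0.005 -0.004  0.01 ]
w 0.67 dang 1.166
t 9.5833 pos [0.581  0.0595 0.1086] yaw 0.2317 F [ 1.1 -3.3  1.3] w 0.722
slide [0.07 0.23 0.01] rot [ 0.005 -0.004  0.045]
w 0.64 dang 1.099
t 9.5833 pos [0.581  0.0595 0.1086] yaw 0.2317 F [ 1.1 -3.3  1.3] w 0.722
slide [0.15 0.36 0.01] rot [ 0.004 -0.005  0.078]
```

Emit:
play_rows(slide=[[0.01,0.1,0],[0.02,0.13,0],[0.02,0.13,0]], delta_rot=[[0,0,0.01],[0,0,0.02],[0,0,0.02]], hand=0.69)

```text
time: 9.83
tool_pos: [0.5817, 0.0584, 0.1089]
tcp_rot: [3.12, 0.331, 0.008]
wrist_force: [-0.1, -1.1, 2.5]
width: 0.692
```

```bash
python3 -c "
from plan import *
clamp(.69);clamp(.66);clamp(.63)"
```

```text
w 0.69 dang 1.212
t 9.8333 pos [0.5817 0.0584 0.1089] yaw 0.2113 F [-0.1 -1.1  2.5] w 0.692
slide [-0.02  0.03  0.04] rot [ 0.004 -0.005  0.001]
w 0.66 dang 1.144
t 9.8333 pos [0.5817 0.0584 0.1089] yaw 0.2113 F [-0.1 -1.1  2.5] w 0.692
slide [0.06 0.16 0.04] rot [ 0.004 -0.005  0.036]
w 0.63 dang 1.077
t 9.8333 pos [0.5817 0.0584 0.1089] yaw 0.2113 F [-0.1 -1.1  2.5] w 0.692
slide [0.13 0.29 0.04] rot [ 0.004 -0.005  0.069]
```

Emit:
play_rows(slide=[[0.03,0.08,0.02],[0.06,0.14,0.03],[0.06,0.14,0.03]], delta_rot=[[0,0,0.02],[0,0,0.035],[0,0,0.035]], hand=0.66)

```text
time: 10.08
tool_pos: [0.5829, 0.0574, 0.1094]
tcp_rot: [3.126, 0.275, 0.01]
wrist_force: [-1.5, -1.4, 5.2]
width: 0.66
```

Emit:
play_rows(slide=[[0.04,0.08,0],[0.07,0.13,0],[0.07,0.13,0]], delta_rot=[[0,0,0.02],[0,0,0.034],[0,0,0.034]], hand=0.63)

```text
time: 10.33
tool_pos: [0.5841, 0.0565, 0.1098]
tcp_rot: [3.131, 0.219, 0.01]
wrist_force: [-1.5, -0.4, 5.5]
width: 0.631
```

```bash
python3 -c "
from plan import *
clamp(.63);clamp(.60);clamp(.57)"; python3 look.py w8
```

```text
w 0.63 dang 1.077
t 10.3333 pos [0.5841 0.0565 0.1098] yaw 0.14 F [-1.5 -0.4  5.5] w 0.631
slide [-0.06  0.06  0.13] rot [ 0.003 -0.006 -0.002]
w 0.6 dang 1.011
t 10.3333 pos [0.5841 0.0565 0.1098] yaw 0.14 F [-1.5 -0.4  5.5] w 0.631
slide [0.02 0.19 0.13] rot [ 0.003 -0.006  0.03 ]
w 0.57 dang 0.947
t 10.3333 pos [0.5841 0.0565 0.1098] yaw 0.14 F [-1.5 -0.4  5.5] w 0.631
slide [0.08 0.32 0.13] rot [ 0.003 -0.006  0.062]
10.3333 [0.58405974 0.05653741 0.10979767] F [-1.47 -0.39  5.5 ] w 0.6311398362048638
```

View pics/w8c.png

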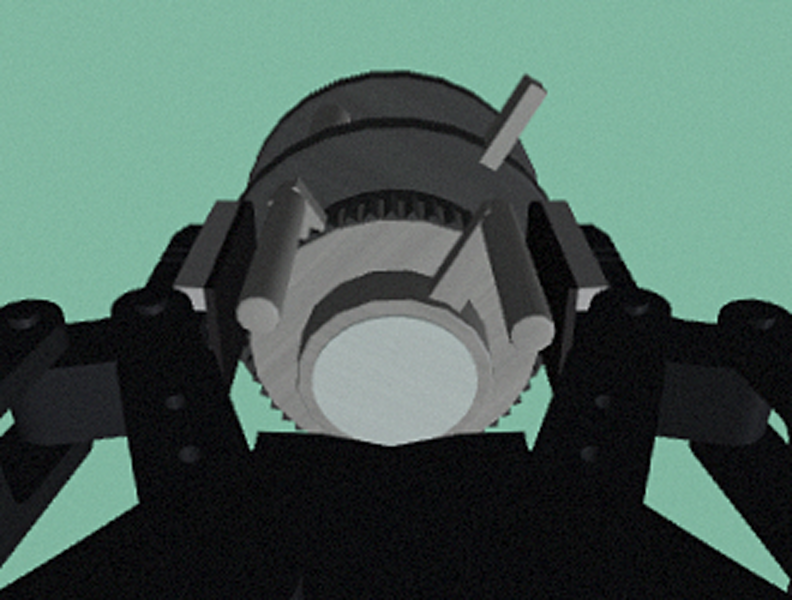

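Emit:
play_rows(slide=[[0.02,0.1,0],[0.03,0.17,0],[0.03,0.17,0]], delta_rot=[[0,0,0.02],[0,0,0.032],[0,0,0.032]], hand=0.6)

```text
time: 10.63
tool_pos: [0.585, 0.0554, 0.1103]
tcp_rot: [3.135, 0.168, 0.012]
wrist_force: [0.4, 0.4, 5.5]
width: 0.601
```

Emit:
play_rows(slide=[[0.03,0.08,0],[0.06,0.13,0],[0.06,0.13,0]], delta_rot=[[0,0,0.02],[0,0,0.032],[0,0,0.032]], hand=0.57)

```text
time: 10.88
tool_pos: [0.5859, 0.0544, 0.1106]
tcp_rot: [3.138, 0.116, 0.012]
wrist_force: [0.6, 0.4, 6.2]
width: 0.573
```

```bash
python3 -c "
from plan import *
clamp(.57);clamp(.54);clamp(.51)"
```

```text
w 0.57 dang 0.947
t 10.8833 pos [0.5859 0.0544 0.1106] yaw 0.0737 F [0.6 0.4 6.2] w 0.573
slide [-0.07  0.09  0.21] rot [ 0.001 -0.008 -0.004]
w 0.54 dang 0.884
t 10.8833 pos [0.5859 0.0544 0.1106] yaw 0.0737 F [0.6 0.4 6.2] w 0.573
slide [-0.01  0.21  0.21] rot [ 0.001 -0.008  0.028]
w 0.51 dang 0.822
t 10.8833 pos [0.5859 0.0544 0.1106] yaw 0.0737 F [0.6 0.4 6.2] w 0.573
slide [0.04 0.34 0.21] rot [ 0.001 -0.008  0.059]
```

Emit:
play_rows(slide=[[0,0.12,0],[0,0.22,0],[0,0.22,0]], delta_rot=[[0,0,0.02],[0,0,0.03],[0,0,0.03]], hand=0.54)

```text
time: 11.13
tool_pos: [0.5867, 0.0531, 0.1111]
tcp_rot: [-3.14, -0.066, -0.014]
wrist_force: [1.5, 2.7, 5.4]
width: 0.543
```

Emit:
play_rows(slide=[[0.03,0.1,0],[0.05,0.15,0],[0.05,0.15,0]], delta_rot=[[0,0,0.02],[0,0,0.032],[0,0,0.032]], hand=0.51)

```text
time: 11.38
tool_pos: [0.5875, 0.0521, 0.1114]
tcp_rot: [-3.14, -0.014, -0.015]
wrist_force: [0.4, 2.3, 5.6]
width: 0.513
```

```bash
python3 -c "
from plan import *
clamp(.51);clamp(.48);clamp(.45)"; python3 look.py w9;python3 -c "
import cv2
a=cv2.imread('pics/w9.png');cv2.imwrite('pics/w9d.png',cv2.resize(a[185:365,200:360],None,fx=3.3,fy=3.3,interpolation=cv2.INTER_CUBIC))"
```

```text
w 0.51 dang 0.822
t 11.3833 pos [0.5875 0.0521 0.1114] yaw 0.009 F [0.4 2.3 5.6] w 0.513
slide [-0.09  0.11  0.29] rot [-0.002 -0.009 -0.006]
w 0.48 dang 0.76
t 11.3833 pos [0.5875 0.0521 0.1114] yaw 0.009 F [0.4 2.3 5.6] w 0.513
slide [-0.04  0.23  0.29] rot [-0.002 -0.009  0.025]
w 0.45 dang 0.7
t 11.3833 pos [0.5875 0.0521 0.1114] yaw 0.009 F [0.4 2.3 5.6] w 0.513
slide [0.01 0.36 0.29] rot [-0.002 -0.009  0.055]
11.3833 [0.58745784 0.05206769 0.11138367] F [0.44 2.31 5.59] w 0.5134299611740659
```

View pics/w9d.png

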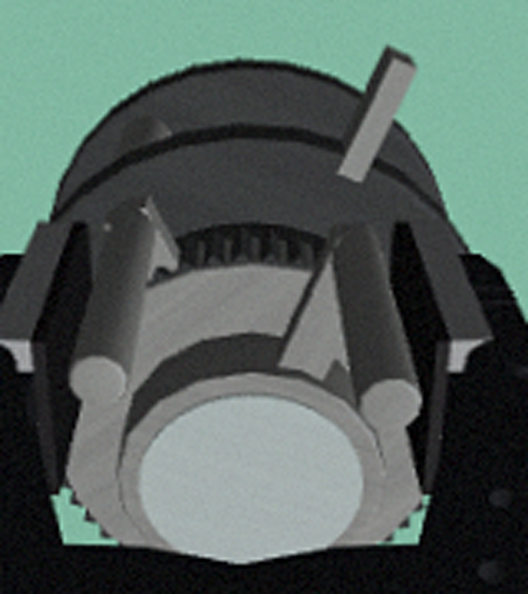

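```bash
cat > fit9.py <<'E'
from fit6 import *
add('w7',4,o=d((489,82)),i=d((411,185)),b=d((493,417)),r=d((68,374)),g=d((260,464)))
add('w9',5,o=d((402,58)),i=d((350,178)),b=d((390,402)),r=d((98,380)),g=d((250,480)))
if __name__=='__main__': run(6)
E
python3 fit9.py
```

```text
cost 32.21171116152298 n 80
C [0.54539768 0.05036169] phi -0.3956524385391917 dr [-0.00268226  0.00314672  0.00248593] dt [0.00031163 0.00087424 0.002388  ]
tb [-0.80705067 -0.54451175 -0.42902943 -0.42479193 -0.39591409 -0.36728115] tr [0.43418585 0.70927655 0.82918947 0.83084288 0.85864764 0.47466925]
tb-phi [-4.11398230e-01 -1.48859315e-01 -3.33769913e-02 -2.91394911e-02
 -2.61650481e-04  2.83712860e-02] sig [0.00975149 0.00638814 0.00504725 0.00618511 0.00615865 0.00595549] chord [0.05233844 0.05279691 0.05295824 0.05286418 0.05282509 0.03677856]
('w1', 'i') [-0.19 -0.62]
('w4', 'o') [0.14 0.97]
('w4', 'i') [-0.29 -0.76]
('w4', 'b') [-0.2  -0.63]
('w5', 'b') [0.68 0.35]
('w5', 'g') [-0.16 -0.72]
('w6', 'i') [-0.37 -1.08]
('w6', 'g') [0.14 0.61]
('w7', 'o') [0.89 0.68]
('w7', 'i') [-0.68 -0.86]
('w7', 'g') [0.37 0.71]
('w9', 'o') [0.48 1.21]
('w9', 'i') [-0.54 -0.69]
('w9', 'r') [-0.28 -0.67]
('w9', 'g') [0.25 0.87]
```

Emit:
play_rows(slide=[[0,0.15,0],[-0.02,0.3,0],[-0.02,0.3,0]], delta_rot=[[0,0,0.015],[0,0,0.025],[0,0,0.025]], hand=0.48)

```text
time: 11.68
tool_pos: [0.5881, 0.0505, 0.1117]
tcp_rot: [-3.136, 0.028, -0.018]
wrist_force: [2.3, 6.1, 4.6]
width: 0.48
```

```bash
python3 -c "
from plan import *
clamp(.48);clamp(.45);clamp(.42)"
```

```text
w 0.48 dang 0.76
t 11.6833 pos [0.5881 0.0505 0.1117] yaw -0.0178 F [2.3 6.1 4.6] w 0.48
slide [-0.1   0.08  0.32] rot [-0.005 -0.011 -0.002]
w 0.45 dang 0.7
t 11.6833 pos [0.5881 0.0505 0.1117] yaw -0.0178 F [2.3 6.1 4.6] w 0.48
slide [-0.05  0.21  0.32] rot [-0.005 -0.011  0.028]
w 0.42 dang 0.64
t 11.6833 pos [0.5881 0.0505 0.1117] yaw -0.0178 F [2.3 6.1 4.6] w 0.48
slide [-0.01  0.34  0.32] rot [-0.005 -0.011  0.058]
```

Emit:
play_rows(slide=[[0,0.2,0],[-0.02,0.32,0],[-0.02,0.32,0]], delta_rot=[[0,0,0.015],[0,0,0.028],[0,0,0.028]], hand=0.45)

```text
time: 11.93
tool_pos: [0.5889, 0.0488, 0.112]
tcp_rot: [-3.132, 0.075, -0.021]
wrist_force: [3.7, 7.0, 3.0]
width: 0.453
```

```bash
python3 -c "
from plan import *
clamp(.45);clamp(.42);clamp(.40)"
```

```text
w 0.45 dang 0.7
t 11.9333 pos [0.5889 0.0488 0.112 ] yaw -0.0481 F [3.7 7.  3. ] w 0.453
slide [-0.13  0.05  0.35] rot [-0.009 -0.013 -0.002]
w 0.42 dang 0.64
t 11.9333 pos [0.5889 0.0488 0.112 ] yaw -0.0481 F [3.7 7.  3. ] w 0.453
slide [-0.09  0.18  0.35] rot [-0.009 -0.013  0.028]
w 0.4 dang 0.6
t 11.9333 pos [0.5889 0.0488 0.112 ] yaw -0.0481 F [3.7 7.  3. ] w 0.453
slide [-0.07  0.26  0.35] rot [-0.009 -0.013  0.048]
```

Emit:
play_rows(slide=[[-0.03,0.15,0],[-0.06,0.27,0],[-0.06,0.27,0]], delta_rot=[[0,0,0.015],[0,0,0.028],[0,0,0.028]], hand=0.42)

```text
time: 12.18
tool_pos: [0.5894, 0.0474, 0.1123]
tcp_rot: [-3.128, 0.123, -0.025]
wrist_force: [4.2, 6.5, 1.5]
width: 0.422
```

```bash
python3 -c "
from plan import *
clamp(.42);clamp(.395)"; python3 look.py w10;python3 -c "
import cv2
a=cv2.imread('pics/w10.png');cv2.imwrite('pics/w10d.png',cv2.resize(a[185:365,200:360],None,fx=3.3,fy=3.3,interpolation=cv2.INTER_CUBIC))"
```

```text
w 0.42 dang 0.64
t 12.1833 pos [0.5894 0.0474 0.1123] yaw -0.0785 F [4.2 6.5 1.5] w 0.422
slide [-0.15  0.04  0.38] rot [-0.012 -0.016 -0.002]
w 0.395 dang 0.59
t 12.1833 pos [0.5894 0.0474 0.1123] yaw -0.0785 F [4.2 6.5 1.5] w 0.422
slide [-0.12  0.14  0.38] rot [-0.012 -0.016  0.023]
12.1833 [0.58941889 0.0473655  0.11234102] F [4.21 6.48 1.5 ] w 0.4218857863831891
```

View pics/w10d.png

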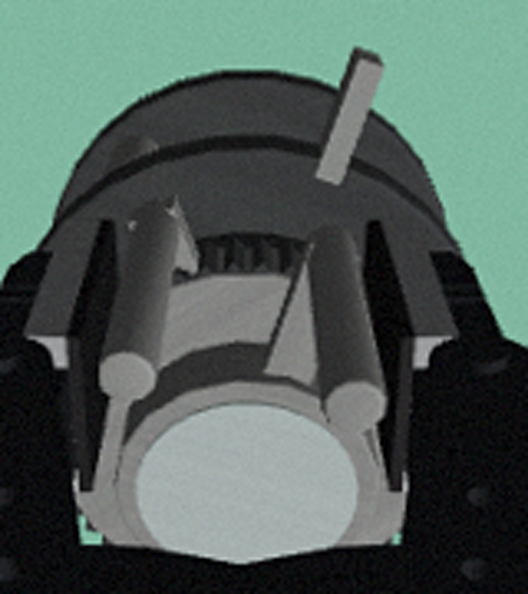

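Emit:
play_rows(slide=[[-0.06,0.15,0],[-0.1,0.22,0],[-0.1,0.22,0],[-0.1,0.22,0]], delta_rot=[[0,0,0.015],[0,0,0.023],[0,0,0.023],[0,0,0.023]], hand=0.385, force=20)

```text
time: 12.57
tool_pos: [0.59, 0.0462, 0.1127]
tcp_rot: [-3.124, 0.16, -0.031]
wrist_force: [6.2, 5.5, 0.6]
width: 0.385
```

```bash
python3 -c "
from plan import *
clamp(.398)"; python3 look.py w11;python3 -c "
import cv2
a=cv2.imread('pics/w11.png');cv2.imwrite('pics/w11d.png',cv2.resize(a[185:365,200:360],None,fx=3.3,fy=3.3,interpolation=cv2.INTER_CUBIC))"
```

```text
w 0.398 dang 0.596
t 12.5667 pos [0.59   0.0462 0.1127] yaw -0.1026 F [6.2 5.5 0.6] w 0.385
slide [-0.19  0.03  0.41] rot [-0.014 -0.019 -0.005]
12.5667 [0.58996802 0.04622988 0.11267448] F [6.23 5.51 0.57] w 0.3854730465834603
```

View pics/w11d.png

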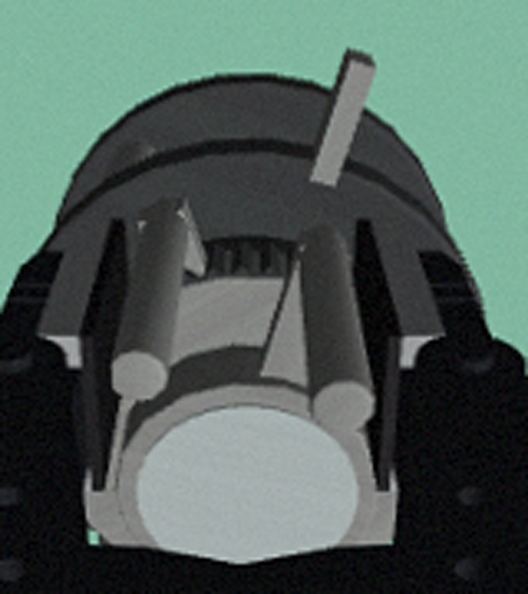

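Emit:
play_rows(slide=[[-0.05,0.12,0],[-0.1,0.14,0],[-0.1,0.14,0],[-0.1,0.14,0]], delta_rot=[[0,0,0.01],[0,0,0.01],[0,0,0.01],[0,0,0.01]], hand=0.36, force=20)

```text
time: 12.95
tool_pos: [0.59, 0.0458, 0.1128]
tcp_rot: [-3.121, 0.178, -0.035]
wrist_force: [4.9, 5.6, 2.6]
width: 0.378
```

```bash
python3 -c "
from plan import *
clamp(.398)"; python3 look.py w12;python3 -c "
import cv2
a=cv2.imread('pics/w12.png');cv2.imwrite('pics/w12d.png',cv2.resize(a[185:365,200:360],None,fx=3.3,fy=3.3,interpolation=cv2.INTER_CUBIC))"
```

```text
w 0.398 dang 0.596
t 12.95 pos [0.59   0.0458 0.1128] yaw -0.1139 F [4.9 5.6 2.6] w 0.378
slide [-0.2  -0.01  0.43] rot [-0.016 -0.022 -0.016]
12.95 [0.59000073 0.04580164 0.11279169] F [4.88 5.61 2.59] w 0.3782378065206903
```

View pics/w12d.png

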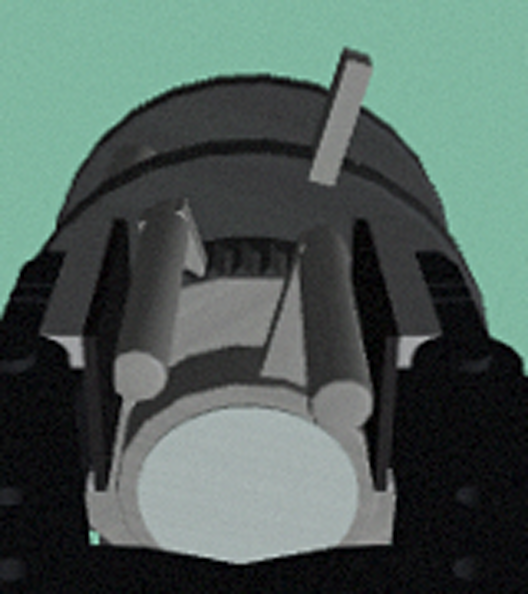

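```bash
cat > fit12.py <<'E'
from fit9 import *
add('w12',6,o=d((359,61)),i=d((323,183)),b=d((343,403)),r=d((140,376)),g=d((247,492)))
if __name__=='__main__': run(7)
E
python3 fit12.py | grep -v "('w[1-9]'"
```

```text
cost 38.59425038696713 n 90
C [0.5451664  0.05054365] phi -0.39881064459084 dr [-3.30211278e-03  2.99876235e-03 -3.16141968e-06] dt [0.00023146 0.00078688 0.00222592]
tb [-0.81036967 -0.54531417 -0.43002972 -0.42623183 -0.39750011 -0.36741893
 -0.3837892 ] tr [0.43049489 0.70655193 0.82609559 0.82791457 0.85568446 0.47284124
 0.19912353]
tb-phi [-0.41155903 -0.14650353 -0.03121908 -0.02742119  0.00131054  0.03139171
  0.01502144] sig [0.00973816 0.00620164 0.00488442 0.00606815 0.00605461 0.00571371
 0.00588945] chord [0.05232482 0.05272683 0.05288204 0.05280996 0.0527749  0.03670913
 0.02586127]
('w12', 'i') [-0.99 -0.68]
('w12', 'r') [-0.25 -0.99]
```

Emit:
play_rows(slide=[[0,0.1,0],[0,0.15,0],[0,0.16,0],[0,0.16,0]], delta_rot=[[0,0,0.01],[0,0,0.015],[0,0,0.015],[0,0,0.015]])

```text
time: 13.33
tool_pos: [0.59, 0.045, 0.1128]
tcp_rot: [-3.118, 0.203, -0.035]
wrist_force: [2.9, 6.1, 4.1]
width: 0.378
```

Emit:
play_rows(slide=[[0,0,0],[0,0,0],[0,0,0]], delta_rot=[[0,0,0],[0,0,0],[0,0,0]])

```text
time: 13.58
tool_pos: [0.59, 0.0451, 0.1127]
tcp_rot: [-3.118, 0.203, -0.035]
wrist_force: [1.8, 3.7, 3.9]
width: 0.38
```

```bash
python3 -c "
from plan import *
clamp(.398)"
```

```text
w 0.398 dang 0.596
t 13.5833 pos [0.59   0.0451 0.1127] yaw -0.1304 F [1.8 3.7 3.9] w 0.38
slide [-0.2  -0.08  0.42] rot [-0.018 -0.022 -0.032]
```

Emit:
play_rows(slide=[[0,-0.04,0],[0,-0.04,0],[0,-0.04,0]], delta_rot=[[0,0,0],[0,0,0],[0,0,0]])

```text
time: 13.83
tool_pos: [0.59, 0.0452, 0.1128]
tcp_rot: [-3.118, 0.203, -0.035]
wrist_force: [0.4, 2.1, 5.3]
width: 0.373
```

Emit:
play_rows(slide=[[0,0,0],[0,0,0],[0,0,0],[0,0,0]], delta_rot=[[0,0,0],[0,0,0],[0,0,0],[0,0,0]], hand=0.65)

```text
time: 14.17
tool_pos: [0.5889, 0.0449, 0.1117]
tcp_rot: [-3.119, 0.203, -0.031]
wrist_force: [-0.5, -0.8, -0.3]
width: 0.65
```

```bash
python3 -c "
from plan import *
C=np.array([.5453,.0504])
togo(C+.04*np.array([np.cos(-.397),np.sin(-.397)]),.2,-.397)"
```

```text
t 14.1667 pos [0.5889 0.0449 0.1117] yaw -0.1305 F [-0.5 -0.8 -0.3] w 0.65
slide [-0.37  0.92 -8.86] rot [-0.02  -0.016  0.267]
```

Emit:
play_rows(slide=[[0,0,-2],[0,0,-4.5],[0,0,-7],[-0.4,0.9,-8.9],[-0.4,0.9,-8.9],[-0.4,0.9,-8.9],[-0.4,0.9,-8.9],[-0.4,0.9,-8.9]], delta_rot=[[0,0,0],[0,0,0],[0,0,0],[-0.02,-0.016,0.12],[-0.02,-0.016,0.24],[-0.02,-0.016,0.267],[-0.02,-0.016,0.267],[-0.02,-0.016,0.267]])

```text
time: 14.83
tool_pos: [0.5814, 0.035, 0.1999]
tcp_rot: [3.08, -0.618, -0.001]
wrist_force: [-0.2, 0.6, 0.2]
width: 0.647
```

```bash
python3 look.py w13; python3 -c "
import cv2
a=cv2.imread('pics/w13.png');cv2.imwrite('pics/w13d.png',cv2.resize(a[155:285,210:350],None,fx=4.5,fy=4.5,interpolation=cv2.INTER_CUBIC))"
```

```text
14.8333 [0.58140143 0.03504309 0.19990809] F [-0.23  0.62  0.23] w 0.647240184919064
```

View pics/w13d.png

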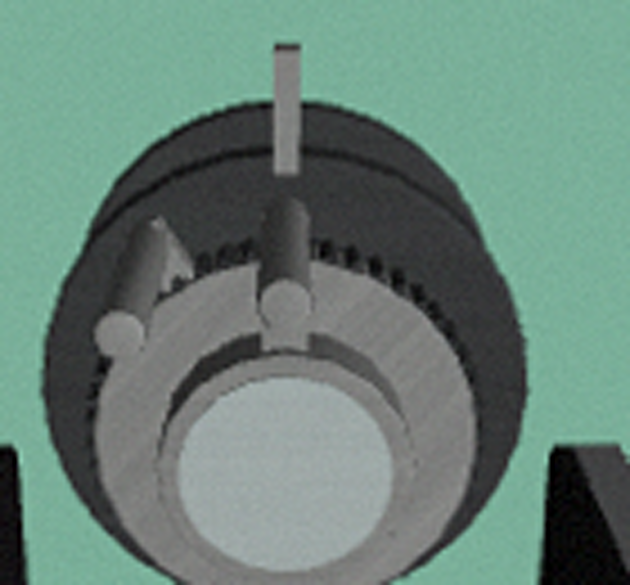

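```bash
cat > fit13.py <<'E'
from fit12 import *
e=lambda p:cv(p,4.5,(210,155))
add('w13',7,o=e((287.5,49)),i=e((286,174)),b=e((286.5,302)),r=e((120,334)),g=e((285.5,474)))
run(8)
E
python3 fit13.py | grep -v "('w[1-9]'"
python3 - <<'E'
from h import *
p=read_camera('top'); save(p,'top1.png')
cv2.imwrite('pics/top1c.png',cv2.resize(cv2.cvtColor(p['image'],cv2.COLOR_RGB2BGR),None,fx=1.4,fy=1.4))
E
```

```text
cost 39.65878893925008 n 100
C [0.54518307 0.05048492] phi -0.3986502979115222 dr [-0.00300882  0.00282627  0.0002275 ] dt [0.00025248 0.00073964 0.00220048]
tb [-0.81040857 -0.54498025 -0.42985549 -0.42581934 -0.397072   -0.3671981
 -0.38367196 -0.39654219] tr [0.43036912 0.70670088 0.82622619 0.82800865 0.85576608 0.47295637
 0.19919686 0.19179226]
tb-phi [-0.41175827 -0.14632995 -0.03120519 -0.02716905  0.0015783   0.03145219
  0.01497834  0.00210811] sig [0.00969271 0.00617984 0.00487077 0.00603991 0.00602402 0.00569737
 0.00586782 0.00772465] chord [0.05232164 0.05272009 0.05288045 0.05279835 0.05276227 0.03670479
 0.02585938 0.02609487]
('w12', 'i') [-1.   -0.69]
('w12', 'r') [-0.26 -1.03]
```

View pics/top1c.png

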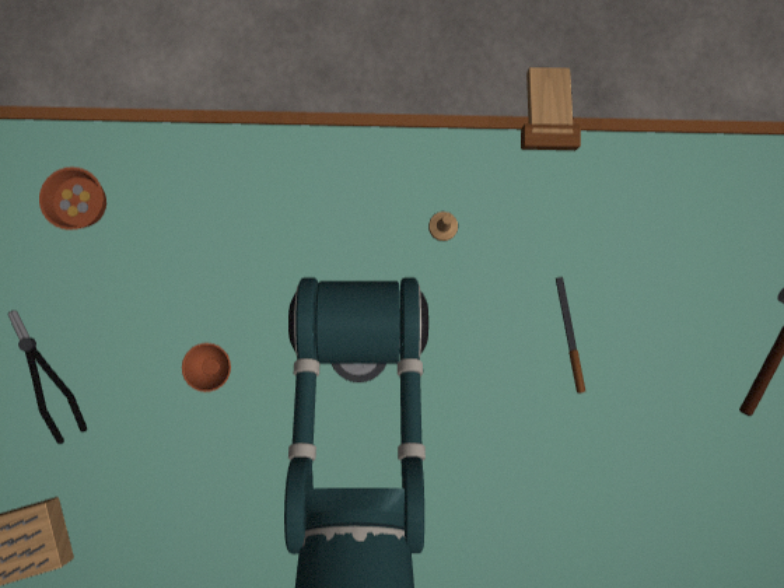

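```bash
python3 - <<'E'
import cv2,numpy as np
from fit import cv as _cv
def z(n,x,y): 
    a=cv2.imread(f'pics/{n}.png')[y-12:y+12,x-12:x+12]; a=cv2.resize(a,None,fx=15,fy=15,interpolation=cv2.INTER_CUBIC)
    a=cv2.convertScaleAbs(a,alpha=1.6)
    for k in range(0,24,4): cv2.putText(a,str(x-12+k),(k*15,10),0,.35,(0,255,255));cv2.line(a,(k*15,12),(k*15,18),(0,255,255));cv2.putText(a,str(y-12+k),(0,k*15+4),0,.35,(0,255,255))
    return a
cv2.imwrite('pics/z.png',np.vstack([np.hstack([z('w12',242,299),z('w12',304,307)]),np.hstack([z('w13',237,229),z('w13',274,222)])])[:, :])
E
python3 -c "
import cv2;a=cv2.imread('pics/z.png');cv2.imwrite('pics/z.png',cv2.resize(a,(600,600)))"
```

```text
(no output)
```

View pics/z.png

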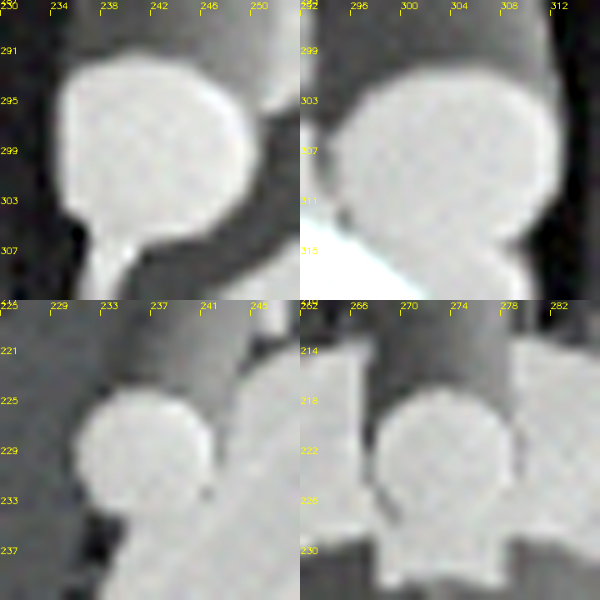

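```bash
python3 - <<'E'
from workcell import *
print(read_state()['wrist_force'],read_state()['time']); print(finish_job())
E
```

```text
[-0.57940277  1.17023352  0.33343955] 14.9333
the job is handed in; nothing more can be done
None
```

I turned the barrel onto the mark, tightened the lock ring to its stop, let go, and handed the job in at about 15 s.

**How it was done:** With the jaws straddling both posts, I pushed the barrel's post anticlockwise onto the mark with one pad. A wrist-camera fit put it 0.002 rad from the pointer. I then closed the jaws in small steps at 20 N, shifting the tool so the barrel's post stayed near the mark while the other pad turned the ring clockwise.

**Not held perfectly still:** While I was tightening, the barrel drifted up to about 0.03 rad (1.3 mm) anticlockwise. I brought it back to about 0.015 rad during the squeeze. After the ring reached its stop, I turned the clamped pair back the rest of the way, before releasing.

**Last checks:**
- **Barrel on the mark:** A view along the pointer after release shows the post, pointer bar and lens centre in line. The fit gives an offset of 0.002 ± 0.008 rad.
- **Ring tight:** The jaws stalled at an opening of 0.378 when told to go to 0.36, which is the hard stop. The post centres measured 25.9 mm apart while clamped and 26.1 mm after release, against the 25.8 mm stop. I took the 0.2 mm difference as measuring noise and did not squeeze again.
- **Forces and surroundings:** The wrist forces I read stayed under 10 N. The dish, file and ring stand look undisturbed in the top view. The gripper was well above the magnifier and touching nothing.

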